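# Size the clementines, then hang the basket to drain

### The job

Size the two clementines on the green board: try each one in the hole of the sizing gauge, let the one that fits drop through into its catch box, and put the one that stays stuck in the hole into the wire basket on the bench. Then hang the loaded basket by its arched handle on the hook of the drain stand and let go, with the clementine still inside it. Leave everything else on the bench where it is.

Things in the scene. Friction and masses are not known exactly. Their poses are not given: they have to be found in the camera images.
- clementine_1: Clementine, one of two alike ones on the green board: one is 56 mm across and 48 mm high, the other 46 across and 40 high; only trying tells which. Stands on a small flat underside, green stalk button up. Origin at the centre of the underside, z up through the stalk. Round, widest at half height; 35 to 115 g.
- clementine_2: The other orange clementine, described exactly as clementine_1.
- clementine_1_center (a point): Centre of clementine_1, half way up.
- clementine_2_center (a point): Centre of clementine_2, half way up.
- board: Fixed green produce board, 120 mm (x) by 220 mm (y), 12 mm thick; origin at the centre of its underside. The clementines start on it, about 120 mm apart along its y.
- gauge: Fixed sizing gauge: box 130 by 130 mm, 75 mm high, with clear plastic sides (the catch box, inner floor 8 mm above the bench), covered by a level steel plate 8 mm thick with one round hole 50 mm across in its middle. Origin at the centre of its underside.
- gauge_hole (a point): Centre of the hole, level with the plate's top, 75 mm above the bench. A clementine lowered about 12 mm into it and let go either falls through by its own weight or stays stuck, its centre then about 11 mm above the plate's top and its underside 13 mm below.
- basket: Loose open wire basket, 240 mm (its x) by 130 mm (its y), 72 mm high to the rim, walls 3 mm, floor 4 mm above its underside, 0.3 to 0.5 kg. A rigid arched handle stands across its middle in the plane x = 0, from rim to rim along y. Load beside the handle, about 62 mm from it along x. Origin at the centre of the underside.
- basket_handle (a point): Top of the handle's arch, centre of its 9 mm round bar, 166 mm above the basket's underside. The bar's centre line then falls to z = 158 at y = +-34, 130 at +-58 and 66 at +-64 mm. Pinch it about 30 mm beside the top (bar centre there 159 mm up), so that the middle stays free for the hook.
- drain_stand: Fixed steel drain stand: drip tray 340 by 190 mm with 18 mm rim (x from -130 to +210 mm), post 18 mm thick and 255 mm high at x = +175 mm, and from its top a 10 mm round arm running to -x that ends in the hook. Bring the handle in from the tip's end, arm passing under the arch, then lower. Origin on the bench below the hook's seat; x points from tip to post.
- hook_seat (a point): Top surface of the bar in the middle of the hook's seat, 240 mm above the bench; the arm runs level through it from -12 to +20 mm in x and then 4 mm higher back to the post.
- hook_tip (a point): Highest point of the upturned tip, 33 mm in front (-x of the stand) of the seat and 30 mm above it.
- fruit_tub: Bystander: clear plastic tub of cut fruit, 110 by 130 mm, 50 mm high; origin at the centre of its underside.
- lemon: Bystander: yellow lemon standing on its end, 54 mm across, 60 mm high; origin at the centre of its underside.
- beaker: Bystander: clear plastic beaker, 72 mm across, 90 mm high; origin at the centre of its underside.
- spray_bottle: Bystander: white plastic bottle with blue cap, 64 mm across, 170 mm high; origin at the centre of its underside.
- jar: Bystander: amber glass jar with steel lid, 72 mm across, 95 mm high; origin at the centre of its underside.
- knife: Bystander: paring knife with green handle, 200 mm long, lying flat; origin where handle and blade meet, blade to its +x.
There are look-alikes about, which are no part of the job. Leave any blue look-alike of the clementine_2 alone. What is shaped like the gauge but pink or turquoise is not meant.

How it is judged:
On the way, in this order (a step that is already met when the one before it is completed fails the run):
1. The larger clementine has been tried on the gauge: it sits stuck in the hole (horizontal distance between clementine_1_center and gauge_hole below 0.01 m and z of clementine_1_center in the frame of gauge_hole below 0.017 m), for 0.2 s.
2. The smaller clementine is in the gauge's catch box and the larger one in the basket, which still stands on the bench (z of clementine_2_center in the frame of gauge_hole below -0.02 m and horizontal distance between clementine_2_center and gauge_hole below 0.075 m and x of clementine_1_center in the frame of basket between -0.115 and 0.115 m and y of clementine_1_center in the frame of basket between -0.06 and 0.06 m and z of clementine_1_center in the frame of basket between 0 and 0.05 m and contact force between the fingers and clementine_1 below 0.1 N and height (world z) of basket below 0.02 m), for 0.2 s.
At the end, for the whole second after the job is handed in: Smaller clementine in the catch box below the plate, larger one in the basket; basket hanging by its handle on the hook's arm between tip and post, arch top within 40 mm sideways of the arm, underside over 30 mm above the bench, leaning under 25 degrees, slower than 150 mm/s (z of clementine_2_center in the frame of gauge_hole below -0.02 m and horizontal distance between clementine_2_center and gauge_hole below 0.075 m and x of clementine_1_center in the frame of basket between -0.115 and 0.115 m and y of clementine_1_center in the frame of basket between -0.06 and 0.06 m and z of clementine_1_center in the frame of basket between 0 and 0.06 m and x of basket_handle in the frame of hook_seat between -0.03 and 0.14 m and y of basket_handle in the frame of hook_seat between -0.04 and 0.04 m and z of basket_handle in the frame of hook_seat between -0.01 and 0.02 m and contact force between basket and drain_stand above 1.5 N and angle between basket's own z axis and vertical below 0.45 rad and height (world z) of basket above 0.03 m and linear speed of basket below 0.15 m/s); the robot touches nothing.
It fails at once if The tub of cut fruit is pushed more than 40 mm (distance of fruit_tub from where it was at the start of the episode above 0.04 m).
It fails at once if The lemon, beaker, bottle, jar or knife is moved more than 40 mm (distance of any of lemon, beaker, spray_bottle, jar, knife from where it was at the start of the episode above 0.04 m).
It also fails if it takes over 72 s, if anything falls off the work surface, if the arm or the gripper's body presses on something with over 40 N, if the wrist force passes 120 N, or if a joint passes its speed limit or range.

### The arm

A 7-joint arm with a two-finger parallel gripper is mounted at the origin on the work surface. World frame = base frame: x ahead of the robot, y to its left, z up, the work surface at z = 0. Lengths are in m, angles in rad, forces in N, time in s.
With the tool pointing down it reaches from about 0.35 to 0.9 m from the base axis. Payload 7.2 kg.
Tool frame: the origin (TCP) lies at the very end of the fingers, on their centre line; the grasp point (between the pads) lies 19 mm behind it; z points along the fingers, y is the direction in which the jaws open and shut (so a half turn about z gives the same grasp; the last joint's range is limited). The gripper opens to 88 mm and grips with 3 to 60 N. Pads are 20 mm wide; open, the fingers measure 115 mm over their backs; the gripper's body (75 mm by 178 mm) begins 61 mm behind the grasp point.
Start: joints at [1.135, 0.411, -0.013, 1.596, 0.006, 1.134, -0.082], TCP at [0.225, -0.583, 0.202] pointing down, gripper open.
Joint ranges: [-2.95, 2.95], [-0.29, 1.99], [-1.47, 1.44], [0.14, 2.54], [-1.03, 4.17], [0.13, 1.85], [-2.86, 2.86]. Speed limits (rad/s): [2.39, 2.39, 3.01, 3.01, 3.14, 3.14, 3.14].

### API

Orientations are given as a unit quaternion [w, x, y, z].
In Python, from bench import bot, imaging gives the robot as it stands. The module is installed in compiled form; this text tells all that it offers.
- The arm moves only by the tool send_rows, never from a script. Its argument "plan" is text: rows parted by semicolons, each of 5 numbers parted by spaces: the closure in counts, from 0 (fully open) to 255 (shut), then the shift along the tool's x, y, z normalised to -1 to 1, where 1 is 800 mm, then the turn about the tool's z normalised to -1 to 1, where 1 is 360 degrees. A call has 1 to 5 rows; each row is the pose to reach, as a shift and turn from the pose commanded when the call began, along the tool's axes at that moment, turning the shorter way round; what a row does not reach only later rows make up. A row lasts 1/8 s, in which the tool goes at most 62.5 mm and 10.7 degrees, less where a joint would pass 70% of its speed; a pose out of reach is approached as far as the arm can. A call with a number of a shift or a turn outside -1 to 1 is refused whole. A call with a gripper value outside its range is refused whole. The fingers move at their own pace and stop on an object; "force" is the grip in N (left out, the last holds). Time passes only in rows, so rows that repeat a pose let the fingers close. It gives the time, the measured TCP pose, the force and the opening at its end, in the units of the state.
- bot.state(): the state, without advancing time (a new reading comes with each control period).
- imaging.grab_frame(name): name is "side" or "top" or "wrist"; returns a dict with "pixels" (400x640x3 uint8, red, green, blue), "mtx" (3x3 intrinsics, pixels), "cam_to_world" (4x4, takes a point from camera to world coordinates); the wrist camera has in their place "mount" (4x4, takes a point from camera to tool coordinates, whose origin is the TCP and whose axes are the flange's). Camera axes: x right, y up, looking along -z (the intrinsics and any distortion apply to the point x, -y, -z); pixel columns grow to the right and rows downward; lengths in m; the calibration is good to about 2 mm. A picture is of the moment at which its call begins: read the wrist's pose just before it. There is no depth.
- bot.hand_in(): hands the job in, once; it reports no verdict.
Trained networks look in a picture, given as the dict that the camera call returned (one of the last four; its "shot" number tells which), for a name from the list of things; names that differ only in an ending like _2 or _b are one class to them, and where a whole thing is asked for, a point or a joint stands for the part that bears it (a point fixed in the world has none). Each returns a list of dicts, best first, with "score" (0 to 1); they miss things now and then, are a little off and sometimes report something else, mostly with a low value. They report only what shows in the picture. A call takes as long as a camera call. They do not tell look-alikes from the thing itself.
- imaging.spot_in(picture, label): "centre" ([x, y, z] in m, in world coordinates, good to about 4 mm: the middle of the surface that is visible of it).
- imaging.tip_of(picture, label): "centre" ([x, y, z] in m, in world coordinates, good to about 4 mm: a listed point, or the origin of a listed thing).
The state is a dict: "time_s": time; "joints": joint angles; "qvel": joint speeds; "joint_efforts": joint torques, N m; "tcp_pos": TCP position; "orientation": TCP orientation; "contact_force": force on the tool from outside, world axes, zero at the start; "wrist_torque": the same for the moment, N m; "width": finger opening in m.
Only numpy, scipy, OpenCV 4.12 (cv2) and the standard library are available. Lean on these libraries where they do the work, as an engineer would, in place of code of your own. Each camera call takes 0.05 s, during which the arm holds its last target. There are 200 camera calls.

## Working session

There is one attempt and no reset: what is moved stays moved. The work goes in short steps, Python scripts to look and compute and a tool call to move; the robot and the scene stay as the last step left them, time stands still between calls to the robot, and variables do not carry over. Pictures are saved under pics/ and viewed, about 8 in all and at most 12, crops included, and the job is handed in when it is done.

Besides the shell and the picture viewer there is one more tool, called after ">>>" in YAML: its name, and indented under it one key for each argument. send_rows: Moves the arm, as the interface text tells. Its arguments: {"type":"object","properties":{"plan":{"type":"string"},"force":{"type":"number"}},"required":["plan"]}

```bash
mkdir -p pics; python3 - <<'E'
from bench import bot, imaging
import cv2
s=bot.state(); print(s)
for n in("top","side"):
    p=imaging.grab_frame(n); cv2.imwrite(f"pics/{n}0.png",p["pixels"][:,:,::-1])
    print(n,p["mtx"].tolist(),p["cam_to_world"].round(3).tolist(),p.keys())
    for l in ["clementine_1","gauge_hole","gauge","basket","basket_handle","hook_seat","hook_tip","drain_stand","board","fruit_tub","lemon","beaker","spray_bottle","jar","knife"]:
        try: print(l,[(round(d["score"],2),[round(float(x),3) for x in d["centre"]]) for d in imaging.tip_of(p,l)])
        except Exception as e: print(l,e)
print(bot.state()["time_s"])
E
```

```text
{'time_s': 0.0, 'joints': array([ 1.13483248,  0.4118917 , -0.0127193 ,  1.59706568,  0.00563433,
        1.13428541, -0.08217676]), 'qvel': array([-1.08920699e-03,  7.66672836e-04,  5.41597318e-05,  1.53379406e-03,
       -2.71282929e-03,  5.32358099e-04,  7.85371997e-04]), 'joint_efforts': array([ 4.49980712e-05, -5.87946832e+01,  6.41752258e-01, -2.91073966e+01,
       -5.38863894e-02,  1.82763452e-02,  1.22230849e-04]), 'tcp_pos': array([ 0.22445928, -0.58271526,  0.20090533]), 'orientation': array([-7.77448593e-04,  9.83134656e-01,  1.82881375e-01, -2.17174402e-04]), 'contact_force': array([-0.19623066, -0.17244577, -0.35210351]), 'wrist_torque': array([-0.00314063,  0.01656125,  0.03037141]), 'width': 0.0876727401969764}
top [[440.78575599510344, 0.0, 326.1443609853751], [0.0, 440.78575599510344, 196.91276593168507], [0.0, 0.0, 1.0]] [[-0.008, 0.991, -0.137, 0.251], [-1.0, -0.01, -0.016, -0.01], [-0.017, 0.137, 0.99, 1.973], [0.0, 0.0, 0.0, 1.0]] dict_keys(['pixels', 'mtx', 'cam_to_world', 'shot'])
clementine_1 [(0.6, [0.43, 0.051, 0.016]), (0.59, [0.31, -0.156, -0.005]), (0.53
[... 1651 characters left out ...]
33, 0.34, 0.001])]
basket_handle [(0.94, [0.534, 0.337, 0.166]), (0.29, [0.491, -0.291, 0.272])]
hook_seat [(0.67, [0.519, -0.296, 0.242]), (0.61, [0.457, -0.075, 0.029])]
hook_tip [(0.9, [0.49, -0.294, 0.273])]
drain_stand [(0.72, [0.524, -0.292, -0.001])]
board [(0.73, [0.637, -0.016, 0.001]), (0.69, [0.439, -0.004, -0.002]), (0.15, [0.441, 0.584, -0.004])]
fruit_tub [(0.94, [0.445, 0.58, -0.002])]
lemon [(0.49, [0.737, 0.355, -0.0]), (0.46, [0.733, 0.246, -0.003])]
beaker [(0.91, [0.613, 0.516, -0.003]), (0.53, [0.635, -0.017, 0.001])]
spray_bottle [(0.76, [0.734, 0.355, -0.002])]
jar [(0.76, [0.399, -0.587, 0.004]), (0.32, [0.643, -0.02, 0.077])]
knife [(0.79, [0.284, 0.387, 0.001])]
1.6
```

View pics/top0.png

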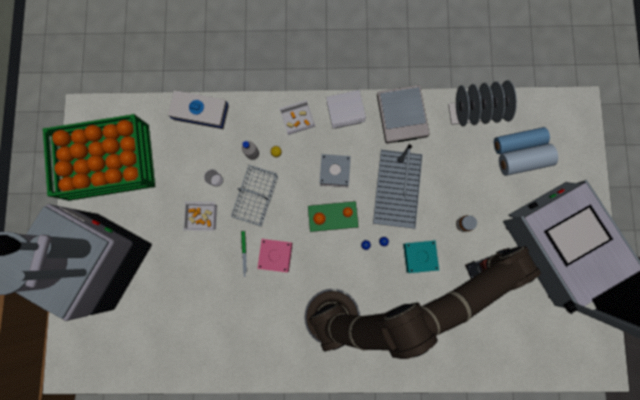

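View pics/side0.png

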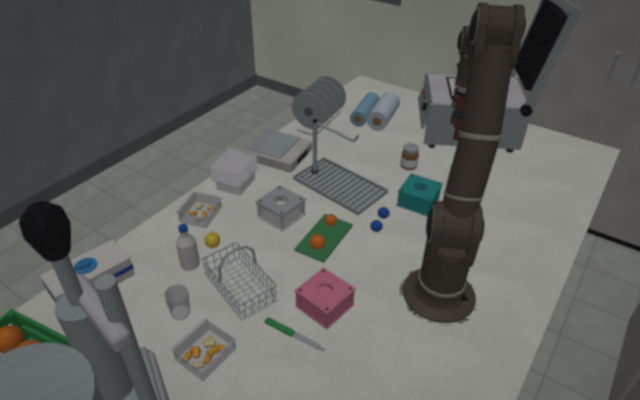

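Top view: steel gauge (335,170), two orange clementines on the green board (319,218) and (347,212), basket (255,195), stand with hook (405,150). The blue balls (366,244)/(384,241) and the pink/turquoise gauges (275,255)/(421,256) are look-alikes, so I'll leave them. One enlarged crop to confirm, plus yaw and size measurements.

```bash
cat > h.py <<'E'
import numpy as np, cv2
from bench import bot, imaging
def ray(p,uv,z):
    "world point on plane z seen at pixel uv (fixed cameras)"
    K,T=p["mtx"],p["cam_to_world"]
    d=T[:3,:3]@(np.diag([1,-1,-1])@np.linalg.inv(K)@[uv[0],uv[1],1.]); c=T[:3,3]
    return c+d*(z-c[2])/d[2]
def proj(p,X,T=None):
    T=p["cam_to_world"] if T is None else T
    q=np.linalg.inv(T)@np.append(X,1); q=np.diag([1,-1,-1])@q[:3]
    q=p["mtx"]@q; return q[:2]/q[2]
E
python3 - <<'E'
from h import *
p=imaging.grab_frame("top"); a=p["pixels"]
h=cv2.cvtColor(a,cv2.COLOR_RGB2HSV)
m=cv2.inRange(h,(3,150,80),(16,255,255)); n,l,s,c=cv2.connectedComponentsWithStats(m)
for i in range(1,n):
    if s[i,4]>20 and 290<c[i][0]<370: print("blob",c[i],s[i],ray(p,c[i],.036).round(3))
m=cv2.inRange(h,(50,90,40),(80,255,255)); n,l,s,c=cv2.connectedComponentsWithStats(m)
i=[i for i in range(1,n) if 295<c[i][0]<365 and s[i,4]>300][0]
r=cv2.minAreaRect(np.argwhere(l==i)[:,::-1].astype(np.float32)); print("board",[ray(p,q,.012)[:2].round(3).tolist() for q in cv2.boxPoints(r)])
cv2.imwrite("pics/c1.png",cv2.resize(a[130:240,225:430,::-1],None,fx=3.9,fy=3.9,interpolation=cv2.INTER_CUBIC))
E
```

```text
blob [347.21538462 211.76923077] [343 208   9   9  65] [ 0.452 -0.071  0.036]
blob [318.93069307 218.08910891] [314 213  11  11 101] [0.426 0.054 0.036]
board [[0.483, 0.105], [0.502, -0.107], [0.391, -0.116], [0.371, 0.094]]
```

View pics/c1.png

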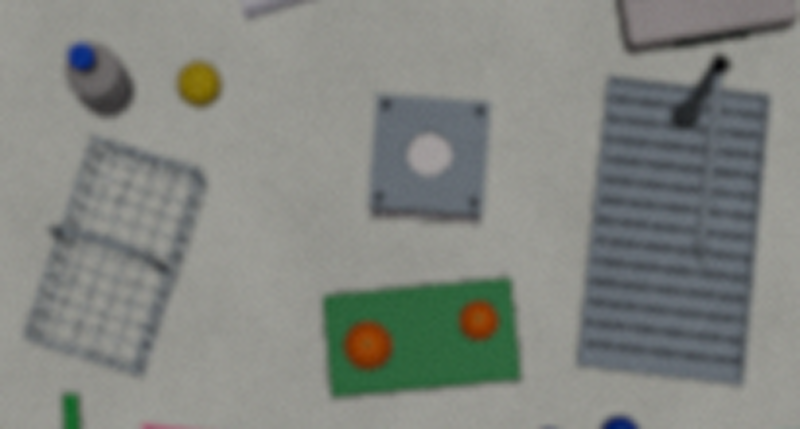

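Confirmed: clementines at crop (368,345), which looks larger, and (479,320). The steel gauge is the only grey one. Stand yaw ≈ -6.5°, basket yaw ≈ -18.5°. Setting out, smaller-looking one first.

>>> send_rows:
  plan: "0 0.272 -0.341 -0.0625 -0.1917;0 0.272 -0.341 -0.0625 -0.1917;0 0.272 -0.341 -0.0625 -0.1917;0 0.272 -0.341 -0.0625 -0.1917;0 0.272 -0.341 -0.0625 -0.1917"
  force: 15

```text
time_s: 2.28
tcp_pos: [0.3182, -0.2863, 0.2466]
orientation: [0.001, 0.793, 0.61, -0.0]
contact_force: [1.0, -0.2, 0.0]
width: 0.0878
```

```bash
cat >> h.py <<'E'
from scipy.spatial.transform import Rotation as R
def tool(s=None):
    s=s or bot.state(); w,x,y,z=s["orientation"]; return R.from_quat([x,y,z,w]).as_matrix(), s["tcp_pos"]
def shift(x,y,z,phi):
    "normalised row to world TCP x,y,z and tool-x heading phi (deg)"
    M,t=tool(); d=M.T@(np.array([x,y,z])-t)/.8
    c=np.degrees(np.arctan2(M[1,0],M[0,0])); turn=-((phi-c+180)%360-180)/360
    s=bot.state(); print("at",t.round(4),"phi",round(c,1),"w",round(s["width"],4),"F",s["contact_force"].round(1),"t",round(s["time_s"],2))
    print("row %.4f %.4f %.4f %.4f"%(*d,turn), "len mm",round(np.linalg.norm(d)*800))
E
python3 -c "
from h import *
shift(.455,-.072,.15,90)"
```

```text
at [ 0.3182 -0.2863  0.2466] phi 75.1 w 0.0878 F [ 1.  -0.2  0. ] t 2.27
row 0.3029 0.0965 0.1206 -0.0413 len mm 272
```

>>> send_rows:
  plan: "0 0.303 0.0965 0.12 -0.0413;0 0.303 0.0965 0.12 -0.0413;0 0.303 0.0965 0.12 -0.0413;0 0.303 0.0965 0.12 -0.0413;0 0.303 0.0965 0.12 -0.0413"

```text
time_s: 2.9
tcp_pos: [0.4568, -0.0709, 0.1492]
orientation: [-0.001, 0.708, 0.707, 0.0]
contact_force: [0.3, -0.7, 1.0]
width: 0.0881
```

```bash
cat >> h.py <<'E'
def wrist():
    M,t=tool(); p=imaging.grab_frame("wrist"); W=np.eye(4); W[:3,:3]=M; W[:3,3]=t
    p["cam_to_world2"]=W@p["mount"]; return p
def look(p,label,fn="tip_of"):
    try: print(label,[(round(d["score"],2),[round(float(x),4) for x in d["centre"]]) for d in getattr(imaging,fn)(p,label)][:4])
    except Exception as e: print(label,repr(e))
def blobs(p,lo,hi,z,amin=200):
    q=dict(p,cam_to_world=p["cam_to_world2"]); h=cv2.cvtColor(p["pixels"],cv2.COLOR_RGB2HSV)
    n,l,s,c=cv2.connectedComponentsWithStats(cv2.inRange(h,lo,hi))
    for i in range(1,n):
        if s[i,4]>amin: print("blob",c[i].round(),s[i],ray(q,c[i],z).round(4))
E
python3 -c "
from h import *
shift(.455,-.072,.15,90)
p=wrist(); cv2.imwrite('pics/w1.png',p['pixels'][:,:,::-1]); print(p['mtx'][0,0],p['mount'].round(3).tolist())
look(p,'clementine_1_center'); look(p,'clementine_1'); blobs(p,(3,130,60),(18,255,255),.034)"
```

```text
at [ 0.4568 -0.0709  0.1492] phi 89.9 w 0.0881 F [ 0.3 -0.7  1. ] t 2.9
row -0.0013 -0.0022 -0.0010 -0.0003 len mm 2
350.8807846839386 [[-0.001, 0.956, 0.293, 0.079], [1.0, 0.002, -0.001, -0.001], [-0.001, 0.293, -0.956, -0.182], [0.0, 0.0, 0.0, 1.0]]
clementine_1_center [(0.87, [0.427, 0.0531, 0.0336])]
clementine_1 [(0.98, [0.3121, -0.1531, -0.0008]), (0.97, [0.4515, -0.0732, 0.0096]), (0.66, [0.4276, 0.0527, 0.0089])]
blob [283.  36.] [ 248    0   71   76 4262] [0.4273 0.0516 0.034 ]
blob [319. 193.] [ 295  169   50   49 1918] [ 0.4548 -0.0739  0.034 ]
```

View pics/w1.png

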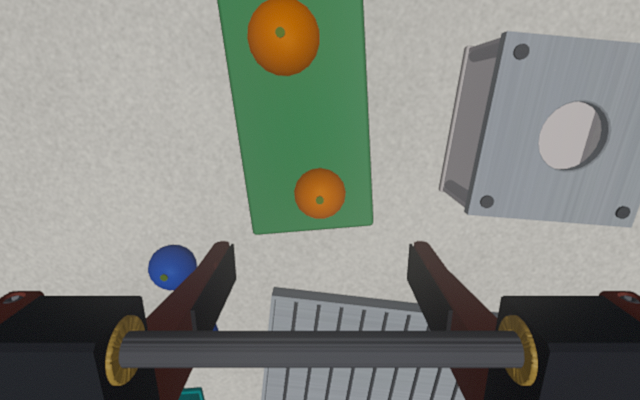

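The wrist view shows the small clementine at (319,193), between the fingers, the large one at (283,36), and the gauge hole at (575,135). I'm descending on the small one.

>>> send_rows:
  plan: "0 -0.003 -0.004 0.1 0;0 -0.003 -0.004 0.1577 0;0 -0.003 -0.004 0.1577 0;255 -0.003 -0.004 0.1577 0;255 -0.003 -0.004 0.1577 0"
  force: 12

```text
time_s: 3.68
tcp_pos: [0.4546, -0.0777, 0.0266]
orientation: [0.002, 0.709, 0.705, 0.001]
contact_force: [0.5, 0.7, 0.7]
width: 0.0713
```

```bash
python3 -c "
from h import *
shift(.639,-.019,.15,90)
for n in('top','side'):
    p=imaging.grab_frame(n); look(p,'gauge_hole')"
```

```text
at [ 0.4546 -0.0777  0.0266] phi 89.6 w 0.0713 F [0.5 0.7 0.7] t 3.67
row 0.0747 0.2307 -0.1534 -0.0011 len mm 230
gauge_hole [(0.67, [0.2558, -0.3865, 0.0764]), (0.59, [0.6392, -0.018, 0.0736]), (0.58, [0.2674, 0.2456, 0.0753]), (0.56, [0.4312, 0.0522, 0.0157])]
gauge_hole [(0.81, [0.2574, -0.3874, 0.0735]), (0.76, [0.6426, -0.0193, 0.0773]), (0.66, [0.2701, 0.2444, 0.0744]), (0.44, [0.5343, 0.3371, 0.1647])]
```

>>> send_rows:
  plan: "255 0 0 0 0;255 0 0 0 0;255 0 0 0 0"

```text
time_s: 4.25
tcp_pos: [0.4529, -0.0769, 0.024]
orientation: [0.0, 0.709, 0.705, 0.0]
contact_force: [0.8, -0.2, 0.4]
width: 0.0338
```

```bash
python3 -c "
from h import *
shift(.64,-.019,.15,90)
p=wrist(); cv2.imwrite('pics/w2.png',p['pixels'][:,:,::-1])
look(p,'clementine_1_center'); blobs(p,(3,130,60),(18,255,255),.034)"
```

```text
at [ 0.4529 -0.0769  0.024 ] phi 89.7 w 0.0338 F [ 0.8 -0.2  0.4] t 4.25
row 0.0737 0.2335 -0.1574 -0.0009 len mm 233
clementine_1_center []
blob [262.  19.] [ 200    0  121   46 4045] [0.427  0.0343 0.034 ]
blob [321. 244.] [ 278  203   86   83 5037] [ 0.4522 -0.0734  0.034 ]
```

View pics/w2.png

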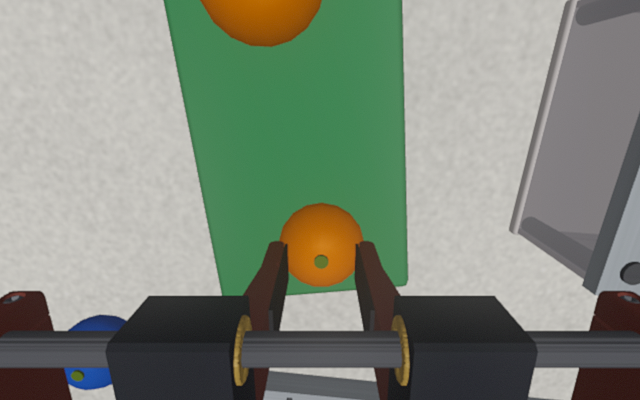

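The pads touch the fruit at (286..357, 243), but a width of 34 mm doesn't fit a 46 mm fruit. I'll test it with a small lift.

>>> send_rows:
  plan: "255 0 0 0 0;255 0 0 -0.03 0;255 0 0 -0.06 0;255 0 0 -0.06 0"

```text
time_s: 4.85
tcp_pos: [0.4534, -0.0771, 0.073]
orientation: [0.001, 0.709, 0.705, 0.001]
contact_force: [0.3, 0.2, -0.7]
width: 0.0003
```

```bash
python3 -c "
from h import *
shift(.64,-.019,.15,90)
p=wrist(); cv2.imwrite('pics/w3.png',p['pixels'][:,:,::-1])
blobs(p,(3,130,60),(18,255,255),.034)"
```

```text
at [ 0.4534 -0.0771  0.073 ] phi 89.6 w 0.0003 F [ 0.3  0.2 -0.7] t 4.85
row 0.0740 0.2330 -0.0958 -0.0010 len mm 210
blob [274.  24.] [ 223    0  100   57 4477] [0.4271 0.0406 0.034 ]
blob [320. 213.] [ 287  181   67   67 3253] [ 0.4523 -0.0729  0.034 ]
```

View pics/w3.png

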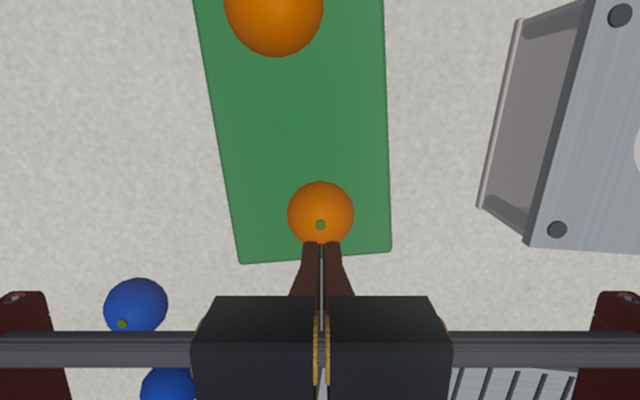

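Closed fingertips end at (321,243). With the 88 mm opening spanning 173 px in w1, that puts the real finger ends about 20 mm short of the reported TCP. This explains why the fingers slid over the fruit. I'll open, then test it with a gentle descent and read the force.

>>> send_rows:
  plan: "0 0.008 0 0 0;0 0.008 0 0 0;0 0.008 0 0 0;0 0.008 0 0 0;0 0.008 0 0 0"

```text
time_s: 5.52
tcp_pos: [0.4526, -0.0706, 0.0718]
orientation: [-0.0, 0.709, 0.705, -0.0]
contact_force: [-0.1, -0.2, -0.7]
width: 0.0475
```

>>> send_rows:
  plan: "0 0 0 0 0;0 0 0 0 0;0 0 0 0 0;0 0 0 0.05 0;0 0 0 0.07 0"

```text
time_s: 6.15
tcp_pos: [0.4516, -0.0705, 0.0145]
orientation: [-0.001, 0.709, 0.705, -0.001]
contact_force: [-0.5, -0.2, 0.1]
width: 0.0873
```

>>> send_rows:
  plan: "0 0 0 0.004 0;0 0 0 0.008 0;0 0 0 0.008 0"

```text
time_s: 6.52
tcp_pos: [0.4531, -0.0706, 0.01]
orientation: [0.0, 0.709, 0.705, 0.0]
contact_force: [-0.2, -0.5, 1.0]
width: 0.0879
```

No contact at 10 mm, which is below the board's top, so the reported z really is off. I'll continue in small steps.

>>> send_rows:
  plan: "0 0 0 0.006 0;0 0 0 0.01 0;0 0 0 0.01 0"

```text
time_s: 6.9
tcp_pos: [0.4525, -0.0705, 0.0013]
orientation: [-0.0, 0.709, 0.705, -0.0]
contact_force: [-0.3, 0.0, 0.1]
width: 0.0882
```

>>> send_rows:
  plan: "0 0 0 0.004 0;0 0 0 0.004 0"

```text
time_s: 7.15
tcp_pos: [0.4525, -0.0705, -0.0019]
orientation: [-0.0, 0.709, 0.705, -0.0]
contact_force: [-0.3, -0.5, 0.6]
width: 0.0878
```

>>> send_rows:
  plan: "0 0 0 0.003 0;0 0 0 0.003 0"

```text
time_s: 7.4
tcp_pos: [0.4526, -0.0705, -0.0043]
orientation: [-0.0, 0.709, 0.705, -0.0]
contact_force: [0.3, 0.4, 1.1]
width: 0.0876
```

>>> send_rows:
  plan: "255 0 0 -0.006 0;255 0 0 -0.006 0;255 0 0 -0.006 0;255 0 0 -0.006 0;255 0 0 -0.006 0"

```text
time_s: 8.02
tcp_pos: [0.4527, -0.0705, 0.0007]
orientation: [-0.0, 0.709, 0.705, -0.0]
contact_force: [-0.4, -1.2, 0.8]
width: 0.0448
```

>>> send_rows:
  plan: "255 0 0 0 0;255 0 0 0 0"

```text
time_s: 8.28
tcp_pos: [0.4527, -0.0705, 0.0007]
orientation: [-0.0, 0.709, 0.705, -0.0]
contact_force: [-0.4, -0.1, 0.6]
width: 0.0443
```

>>> send_rows:
  plan: "255 0 0 -0.05 0;255 0 0 -0.1 0;255 0 0 -0.1 0"

```text
time_s: 8.65
tcp_pos: [0.4546, -0.0708, 0.0831]
orientation: [0.002, 0.709, 0.705, 0.001]
contact_force: [0.0, 0.0, -0.2]
width: 0.0444
```

```bash
python3 -c "
from h import *
shift(.64,-.019,.10,90)
p=wrist(); cv2.imwrite('pics/w4.png',p['pixels'][:,:,::-1])
blobs(p,(3,130,60),(18,255,255),.1)
look(p,'gauge_hole');look(p,'clementine_2_center')"
```

```text
at [ 0.4546 -0.0708  0.0831] phi 89.6 w 0.0444 F [ 0.   0.  -0.2] t 8.65
row 0.0662 0.2314 -0.0201 -0.0010 len mm 193
blob [274.  31.] [ 227    0   94   70 5322] [0.4347 0.0344 0.1   ]
blob [321. 276.] [ 273  230   96   94 6724] [ 0.4536 -0.0827  0.1   ]
gauge_hole []
clementine_2_center [(0.93, [0.3105, -0.1507, 0.0207]), (0.71, [0.4534, -0.0735, 0.1161])]
```

>>> send_rows:
  plan: "255 0.0688 0.235 -0.025 0;255 0.0688 0.235 -0.025 0;255 0.0688 0.235 -0.025 0;255 0.0688 0.235 -0.025 0;255 0.0688 0.235 -0.025 0"

```text
time_s: 9.43
tcp_pos: [0.6399, -0.0162, 0.0986]
orientation: [-0.001, 0.709, 0.705, -0.001]
contact_force: [-0.5, -0.9, -0.9]
width: 0.0441
```

```bash
python3 -c "
from h import *
shift(.641,-.0155,.058,90)
p=wrist(); cv2.imwrite('pics/w5.png',p['pixels'][:,:,::-1])
look(p,'gauge_hole');look(p,'clementine_2_center')
p=imaging.grab_frame('side');look(p,'gauge_hole');look(p,'clementine_2_center')"
```

```text
at [ 0.6399 -0.0162  0.0986] phi 89.7 w 0.0441 F [-0.5 -0.9 -0.9] t 9.43
row 0.0009 0.0016 0.0507 -0.0008 len mm 41
gauge_hole [(0.6, [0.6421, -0.012, 0.0766]), (0.59, [0.6362, -0.0207, 0.1049])]
clementine_2_center [(0.65, [0.6392, -0.0219, 0.1296])]
gauge_hole [(0.86, [0.2607, -0.3904, 0.0754]), (0.79, [0.6396, -0.0207, 0.0779]), (0.62, [0.2667, 0.2448, 0.0726])]
clementine_2_center [(0.71, [0.3065, -0.1527, 0.0169]), (0.65, [0.6363, -0.0235, 0.1273]), (0.62, [0.3226, -0.2325, 0.0215]), (0.27, [0.6061, 0.5168, -0.0024])]
```

View pics/w5.png

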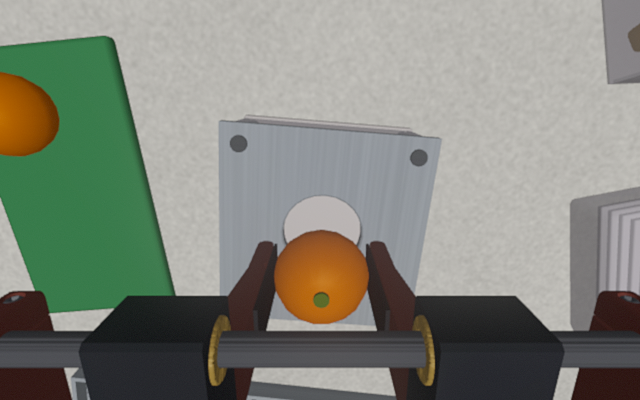

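The hole shows at columns 283–361, upper edge at row 195, and the held fruit is at (321,276). I'm computing the hole centre from its rim.

```bash
python3 -c "
from h import *
p=wrist(); q=dict(p,cam_to_world=p['cam_to_world2'])
for uv in[(322,195),(283,230),(361,230),(238,143),(419,158)]: print(ray(q,uv,.075).round(4))
print('fruit',ray(q,(321,276),.131).round(4))"
```

```text
[0.6403 0.0027 0.075 ]
[ 0.6154 -0.0202  0.075 ]
[ 0.6649 -0.0206  0.075 ]
[0.5912 0.0348 0.075 ]
[0.6982 0.0251 0.075 ]
fruit [ 0.6395 -0.0221  0.131 ]
```

Fruit (0.6395,-0.022) and hole (0.640,-0.0222) line up. Lower and release.

>>> send_rows:
  plan: "255 0 0.0005 0.03 0;255 0 0.0005 0.0506 0;255 0 0.0005 0.0506 0;120 0 0.0005 0.0506 0;60 0 0.0005 0.0506 0"

```text
time_s: 10.4
tcp_pos: [0.642, -0.0165, 0.0611]
orientation: [0.0, 0.709, 0.705, 0.0]
contact_force: [0.2, 0.4, 0.3]
width: 0.0535
```

>>> send_rows:
  plan: "40 0 0 0 0;0 0 0 0 0;0 0 0 -0.1 0;0 0 0 -0.1 0"

```text
time_s: 10.9
tcp_pos: [0.6434, -0.0161, 0.1442]
orientation: [0.002, 0.709, 0.705, 0.002]
contact_force: [0.5, -0.3, -0.0]
width: 0.0875
```

```bash
python3 -c "
from h import *
shift(.427,.0555,.10,90)
p=wrist(); cv2.imwrite('pics/w6.png',p['pixels'][:,:,::-1])
look(p,'gauge_hole');look(p,'clementine_2_center');blobs(p,(3,130,60),(18,255,255),.036)
p=imaging.grab_frame('side');look(p,'clementine_2_center')"
```

```text
at [ 0.6434 -0.0161  0.1442] phi 89.7 w 0.0875 F [ 0.5 -0.3 -0. ] t 10.9
row 0.0879 -0.2713 0.0538 -0.0009 len mm 232
gauge_hole [(0.94, [0.6413, -0.0165, 0.0759])]
clementine_2_center [(0.72, [0.6552, -0.0211, 0.0315])]
blob [ 49. 112.] [   7   77   84   71 4510] [0.4271 0.0517 0.036 ]
blob [330. 201.] [ 314  180   35   41 1067] [ 0.6515 -0.0247  0.036 ]
clementine_2_center [(0.62, [0.3231, -0.2302, 0.0217]), (0.59, [0.3094, -0.1545, 0.019])]
```

The small one dropped through: it's seen inside the box at z≈0.03. Now the large one at (0.427, 0.052).

>>> send_rows:
  plan: "0 0.089 -0.2695 0.06 0;0 0.089 -0.2695 0.06 0;0 0.089 -0.2695 0.06 0;0 0.089 -0.2695 0.06 0;0 0.089 -0.2695 0.06 0"

```text
time_s: 11.78
tcp_pos: [0.422, 0.0559, 0.0906]
orientation: [-0.001, 0.708, 0.706, -0.002]
contact_force: [0.2, 0.2, 0.2]
width: 0.0879
```

```bash
python3 -c "
from h import *
p=wrist();look(p,'clementine_2_center');blobs(p,(3,130,60),(18,255,255),.036)
shift(.427,.0555,.005,90)"
```

```text
clementine_2_center []
blob [330. 217.] [ 292  180   76   76 4461] [0.4272 0.0513 0.036 ]
at [0.4264 0.0557 0.0918] phi 89.7 w 0.0878 F [ 0.1  0.1 -0.2] t 11.88
row -0.0002 0.0009 0.1085 -0.0009 len mm 87
```

>>> send_rows:
  plan: "0 -0.001 0 0.06 0;0 -0.001 0 0.1085 0;0 -0.001 0 0.1085 0;255 -0.001 0 0.1085 0;255 -0.001 0 0.1085 0"

```text
time_s: 12.5
tcp_pos: [0.4276, 0.0552, 0.0067]
orientation: [0.001, 0.709, 0.705, 0.001]
contact_force: [0.6, 0.3, 0.2]
width: 0.0712
```

>>> send_rows:
  plan: "255 0 0 0 0;255 0 0 0 0;255 0 0 0 0;255 0 0 -0.07 0;255 0 0 -0.13 0"

```text
time_s: 13.12
tcp_pos: [0.4257, 0.0553, 0.1107]
orientation: [-0.001, 0.709, 0.705, -0.0]
contact_force: [0.9, -0.4, -1.4]
width: 0.055
```

```bash
python3 -c "
from h import *
shift(.6405,-.0165,.11,90)
p=wrist();look(p,'clementine_2_center');blobs(p,(3,130,60),(18,255,255),.14)"
```

```text
at [0.4257 0.0553 0.1107] phi 89.7 w 0.055 F [ 0.9 -0.4 -1.4] t 13.12
row -0.0883 0.2690 0.0005 -0.0009 len mm 227
clementine_2_center []
blob [321. 274.] [ 263  219  116  112 9997] [0.425  0.0511 0.14  ]
```

>>> send_rows:
  plan: "255 -0.0885 0.268 0.005 0;255 -0.0885 0.268 0.005 0;255 -0.0885 0.268 0.005 0;255 -0.0885 0.268 0.005 0;255 -0.0885 0.268 0.005 0"

```text
time_s: 13.85
tcp_pos: [0.6413, -0.0185, 0.1032]
orientation: [-0.0, 0.71, 0.704, -0.001]
contact_force: [-0.9, -0.6, -1.0]
width: 0.0548
```

```bash
python3 -c "
from h import *
p=wrist();q=dict(p,cam_to_world=p['cam_to_world2']);cv2.imwrite('pics/w7.png',p['pixels'][:,:,::-1])
look(p,'gauge_hole');look(p,'clementine_2_center');blobs(p,(3,130,60),(18,255,255),.14)
shift(.6405,-.0165,.058,90)"
```

```text
gauge_hole []
clementine_2_center [(0.81, [0.6357, -0.0202, 0.0301])]
blob [321. 266.] [  263   191   116   140 11303] [ 0.6407 -0.0143  0.14  ]
at [ 0.6388 -0.0163  0.1045] phi 89.7 w 0.0552 F [-0.5 -0.7 -1.1] t 14.0
row -0.0002 0.0023 0.0581 -0.0008 len mm 46
```

>>> send_rows:
  plan: "255 0 0.002 0.03 0;255 0 0.002 0.0581 0;255 0 0.002 0.0581 0;120 0 0.002 0.0581 0;60 0 0.002 0.0581 0"

```text
time_s: 14.62
tcp_pos: [0.6421, -0.0167, 0.0602]
orientation: [0.0, 0.709, 0.705, 0.0]
contact_force: [0.1, 0.3, -0.5]
width: 0.0617
```

>>> send_rows:
  plan: "20 0 0 0 0;20 0 0 0 0;20 0 0 0 0"

```text
time_s: 15.0
tcp_pos: [0.6419, -0.017, 0.0591]
orientation: [0.0, 0.709, 0.705, 0.0]
contact_force: [-1.3, -0.3, 0.5]
width: 0.0812
```

```bash
python3 -c "
from h import *
shift(.6405,-.0165,.058,90)
p=wrist();cv2.imwrite('pics/w8.png',p['pixels'][:,:,::-1])
look(p,'clementine_2_center');blobs(p,(3,130,60),(18,255,255),.086)
p=imaging.grab_frame('side');look(p,'clementine_2_center')
p=imaging.grab_frame('top');look(p,'clementine_2_center')
"
```

```text
at [ 0.6419 -0.017   0.0591] phi 89.7 w 0.0812 F [-1.3 -0.3  0.5] t 15.0
row 0.0007 -0.0018 0.0014 -0.0010 len mm 2
clementine_2_center []
blob [318. 270.] [ 263  216  111  111 9457] [ 0.6397 -0.0205  0.086 ]
clementine_2_center [(0.65, [0.3088, -0.1545, 0.0187]), (0.39, [0.3257, -0.233, 0.0192])]
clementine_2_center []
```

View pics/w8.png

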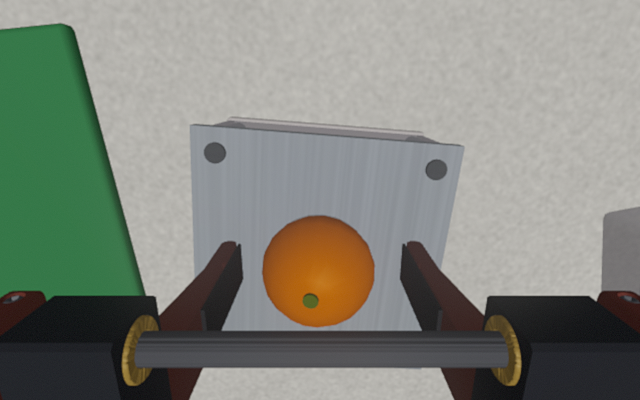

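The large one is stuck in the hole: (318,270), centre (0.640,-0.0205), fingers clear of it. Regrip it.

>>> send_rows:
  plan: "255 0 -0.002 0.0015 0;255 0 -0.002 0.0015 0;255 0 -0.002 0.0015 0;255 0 -0.002 0.0015 0;255 0 -0.002 0.0015 0"
  force: 20

```text
time_s: 15.92
tcp_pos: [0.6403, -0.017, 0.0577]
orientation: [0.0, 0.709, 0.705, 0.0]
contact_force: [-0.0, 1.0, 0.0]
width: 0.0544
```

>>> send_rows:
  plan: "255 0 0 0 0;255 0 0 -0.03 0;255 0 0 -0.08 0;255 0 0 -0.14 0;255 0 0 -0.14 0"

```text
time_s: 16.55
tcp_pos: [0.6425, -0.0165, 0.1739]
orientation: [0.002, 0.709, 0.705, 0.002]
contact_force: [-0.3, 0.2, -1.7]
width: 0.0546
```

```bash
python3 -c "
from h import *
shift(.53,.2,.2,150)
p=wrist();blobs(p,(3,130,60),(18,255,255),.2)
for n in('side','top'):
  p=imaging.grab_frame(n);look(p,'clementine_2_center')
  for l in('basket','basket_handle','hook_seat','hook_tip'):look(p,l)
  # stand + basket edges from top-view crop pixels (crop /3.9 + (225,130))
P=lambda u,v,z:ray(p,(225+u/3.9,130+v/3.9),z)
for a,b,z in[((578,365),(610,77),.018),((741,382),(768,95),.018),((28,338),(95,137),.072),((142,375),(205,180),.072)]:
  d=P(*b,z)-P(*a,z);print('yaw',np.degrees(np.arctan2(d[1],d[0])).round(1),'len',np.linalg.norm(d).round(3))
print('basket centre',np.mean([P(*c,.072) for c in[(28,338),(95,137),(142,375),(205,180)]],0))
"
```

```text
at [ 0.6425 -0.0165  0.1739] phi 89.7 w 0.0546 F [-0.3  0.2 -1.7] t 16.55
row 0.2698 -0.1420 -0.0336 -0.1676 len mm 245
blob [320. 189.] [ 298  171   45   37 1271] [0.6412 0.0214 0.2   ]
blob [321. 272.] [ 265  217  114  112 9646] [ 0.6416 -0.0211  0.2   ]
clementine_2_center [(0.59, [0.3074, -0.152, 0.0175]), (0.43, [0.3224, -0.2303, 0.02])]
basket [(0.73, [0.5379, 0.3388, -0.0]), (0.57, [0.6065, 0.5164, -0.0006])]
basket_handle [(0.93, [0.5319, 0.3344, 0.1666]), (0.52, [0.2807, 0.3906, 0.0001]), (0.41, [0.4423, 0.582, 0.0023])]
hook_seat [(0.84, [0.5187, -0.296, 0.2403])]
hook_tip [(0.58, [0.4908, -0.291, 0.2711])]
clementine_2_center [(0.62, [0.5328, 0.3402, 0.0032])]
basket [(0.85, [0.5328, 0.3388, 0.005]), (0.38, [0.4431, 0.5846, -0.0022])]
basket_handle [(0.56, [0.5309, 0.3399, 0.1676])]
hook_seat []
hook_tip [(0.59, [0.4881, -0.2943, 0.2689])]
yaw -7.6 len 0.338
yaw -7.4 len 0.335
yaw -17.4 len 0.238
yaw -17.3 len 0.229
basket centre [0.52246941 0.33108644 0.072     ]
```

Lifted out of the hole and held (width 54.6 mm). Now to the basket, loading on its -x side so that the camera stays clear of the handle.

>>> send_rows:
  plan: "255 0.4664 -0.218 -0.035 -0.202;255 0.4664 -0.218 -0.035 -0.202;255 0.4664 -0.218 -0.035 -0.202;255 0.4664 -0.218 -0.035 -0.202;255 0.4664 -0.218 -0.035 -0.202"

```text
time_s: 17.82
tcp_pos: [0.5091, 0.2678, 0.1914]
orientation: [0.0, 0.312, 0.95, 0.0]
contact_force: [0.1, -0.1, -1.0]
width: 0.0547
```

```bash
python3 -c "
from h import *
shift(.470,.3575,.2,162.6)"
```

```text
at [0.5091 0.2678 0.1914] phi 143.7 w 0.0547 F [ 0.1 -0.1 -1. ] t 17.82
row 0.1058 0.0615 -0.0108 -0.0525 len mm 98
```

>>> send_rows:
  plan: "255 0.1058 0.0615 -0.0108 -0.0525;255 0.1058 0.0615 -0.0108 -0.0525;255 0.1058 0.0615 -0.0108 -0.0525"

```text
time_s: 18.2
tcp_pos: [0.4691, 0.3597, 0.2001]
orientation: [-0.0, 0.151, 0.989, 0.001]
contact_force: [0.7, -0.7, -0.9]
width: 0.0544
```

```bash
python3 -c "
from h import *
shift(.470,.3575,.006,162.6)
p=wrist();q=dict(p,cam_to_world=p['cam_to_world2']);cv2.imwrite('pics/w9.png',p['pixels'][:,:,::-1])
look(p,'basket');look(p,'basket_handle');blobs(p,(3,130,60),(18,255,255),.22)"
```

```text
at [0.4691 0.3597 0.2001] phi 162.7 w 0.0544 F [ 0.7 -0.7 -0.9] t 18.2
row -0.0021 -0.0027 0.2427 0.0002 len mm 194
basket []
basket_handle []
blob [519.  53.] [504  44  39  25 206] [0.4003 0.4673 0.22  ]
blob [546.  96.] [531  69  37  54 516] [0.4214 0.4765 0.22  ]
blob [321. 272.] [ 265  217  114  112 9682] [0.4742 0.3557 0.22  ]
```

View pics/w9.png

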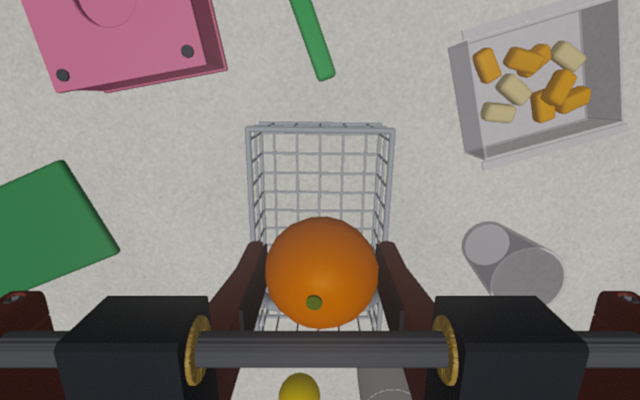

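The basket's end rim runs (247,127)–(394,127), level and centred on the fruit at (321,272), so position and yaw are good. The handle is behind, out of the camera's way. Lowering.

>>> send_rows:
  plan: "255 -0.002 0 0.07 0;255 -0.002 0 0.14 0;255 -0.002 0 0.2 0;255 -0.002 0 0.24 0;255 -0.002 0 0.24 0"

```text
time_s: 18.98
tcp_pos: [0.4726, 0.3528, 0.0053]
orientation: [-0.001, 0.156, 0.988, -0.002]
contact_force: [0.1, -0.3, -0.5]
width: 0.0545
```

>>> send_rows:
  plan: "60 0 0 0 0;60 0 0 0 0;60 0 0 0 0;60 0 0 -0.05 0;60 0 0 -0.1 0"

```text
time_s: 19.6
tcp_pos: [0.4727, 0.3557, 0.0889]
orientation: [-0.0, 0.154, 0.988, -0.0]
contact_force: [0.4, 0.4, 0.1]
width: 0.0669
```

>>> send_rows:
  plan: "60 0 0 -0.075 0;60 0 0 -0.15 0;60 0 0 -0.2 0;60 0 0 -0.2 0"

```text
time_s: 20.1
tcp_pos: [0.4737, 0.3573, 0.2517]
orientation: [0.003, 0.154, 0.988, 0.002]
contact_force: [0.5, 0.3, -0.6]
width: 0.0674
```

```bash
python3 -c "
from h import *
p=wrist();q=dict(p,cam_to_world=p['cam_to_world2']);cv2.imwrite('pics/w10.png',p['pixels'][:,:,::-1])
look(p,'clementine_1_center');blobs(p,(3,130,60),(18,255,255),.028)
for n in('side','top'):
  p=imaging.grab_frame(n)
  for l in('basket','basket_handle','clementine_1_center'):look(p,l)
shift(.530,.338,.25,72.6)"
```

```text
clementine_1_center [(0.94, [0.4706, 0.357, 0.0291])]
blob [496.  56.] [481  43  36  29 221] [0.4164 0.5715 0.028 ]
blob [520.  89.] [506  65  38  47 412] [0.4584 0.5914 0.028 ]
blob [320. 167.] [ 298  145   46   45 1598] [0.4739 0.3553 0.028 ]
basket [(0.58, [0.5299, 0.3417, 0.0008])]
basket_handle [(0.73, [0.5323, 0.3395, 0.167])]
clementine_1_center [(0.78, [0.4736, 0.3595, 0.0255])]
basket [(0.65, [0.7365, 0.3627, 0.0023]), (0.56, [0.5329, 0.3409, 0.0031]), (0.37, [0.6454, -0.0241, 0.0286])]
basket_handle [(0.66, [0.4377, 0.5852, 0.0003]), (0.65, [0.5295, 0.3393, 0.1703])]
clementine_1_center []
at [0.4727 0.3556 0.247 ] phi 162.3 w 0.0671 F [ 0.6 -0.1 -1. ] t 20.6
row -0.0750 0.0008 -0.0038 0.2491 len mm 60
```

The clementine is in the basket at (0.473,0.356,0.028). Now turning a quarter turn over the handle's +y shoulder.

>>> send_rows:
  plan: "0 -0.0755 0.0443 0 0.249;0 -0.0755 0.0443 0 0.249;0 -0.0755 0.0443 0 0.249;0 -0.0755 0.0443 0 0.249;0 -0.0755 0.0443 0 0.249"

```text
time_s: 21.22
tcp_pos: [0.541, 0.3712, 0.2471]
orientation: [-0.0, 0.586, 0.81, -0.0]
contact_force: [-0.3, 0.1, 0.1]
width: 0.0879
```

```bash
python3 -c "
from h import *
shift(.541,.371,.22,72.6)"
```

```text
at [0.541  0.3712 0.2471] phi 108.2 w 0.0879 F [-0.3  0.1  0.1] t 21.23
row -0.0002 -0.0001 0.0339 0.0989 len mm 27
```

>>> send_rows:
  plan: "0 0 0 0.034 0.099;0 0 0 0.034 0.099;0 0 0 0.034 0.099;0 0 0 0.034 0.099;0 0 0 0.034 0.099"

```text
time_s: 21.85
tcp_pos: [0.541, 0.3712, 0.2201]
orientation: [0.0, 0.804, 0.595, -0.0]
contact_force: [-0.6, -0.6, 0.6]
width: 0.0878
```

```bash
python3 -c "
from h import *
shift(.541,.371,.1205,72.6)
p=wrist();q=dict(p,cam_to_world=p['cam_to_world2']);cv2.imwrite('pics/w11.png',p['pixels'][:,:,::-1])
look(p,'basket_handle');look(p,'basket')"
```

```text
at [0.541  0.3712 0.2201] phi 73.0 w 0.0878 F [-0.6 -0.6  0.6] t 21.85
row -0.0002 0.0001 0.1245 0.0010 len mm 100
basket_handle [(0.87, [0.53, 0.34, 0.1627])]
basket [(0.56, [0.5331, 0.3363, 0.0025])]
```

View pics/w11.png

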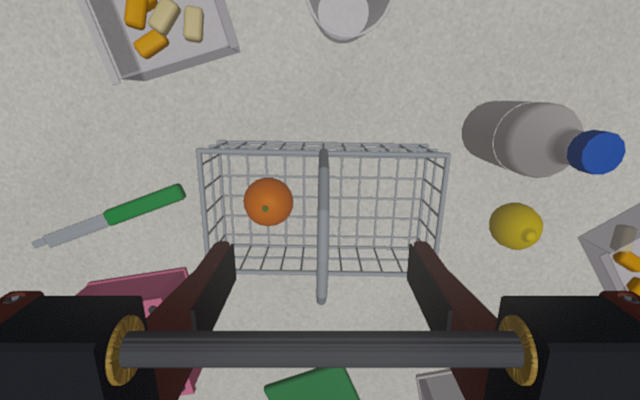

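The handle bar runs vertically at col 322, midway between the fingers, and the fruit lies at (268,202) inside. Descend and pinch.

>>> send_rows:
  plan: "0 0 0 0.06 0;0 0 0 0.1 0;0 0 0 0.124 0;255 0 0 0.124 0;255 0 0 0.124 0"
  force: 45

```text
time_s: 22.62
tcp_pos: [0.5418, 0.3718, 0.1225]
orientation: [-0.0, 0.804, 0.594, 0.001]
contact_force: [-0.7, -0.2, 0.2]
width: 0.0712
```

>>> send_rows:
  plan: "255 0 0 0 0;255 0 0 0 0;255 0 0 0 0;255 0 0 0 0;255 0 0 0 0"

```text
time_s: 23.25
tcp_pos: [0.5411, 0.371, 0.1211]
orientation: [0.0, 0.804, 0.594, -0.0]
contact_force: [-0.7, 0.7, -0.1]
width: 0.0212
```

>>> send_rows:
  plan: "255 0 0 0 0;255 0 0 0 0;255 0 0 0 0;255 0 0 -0.01 0;255 0 0 -0.03 0"

```text
time_s: 23.88
tcp_pos: [0.5402, 0.3705, 0.1447]
orientation: [-0.0, 0.804, 0.594, -0.001]
contact_force: [0.6, -0.3, -4.3]
width: 0.008
```

Pinched: width 8 mm, and about 4 N of load with the lift started. Raise, then carry towards the front of the hook.

>>> send_rows:
  plan: "255 0 0 -0.05 0;255 -0.01 0 -0.1 0;255 -0.05 0.006 -0.132 0;255 -0.1 0.013 -0.132 0;255 -0.15 0.02 -0.132 0"

```text
time_s: 24.5
tcp_pos: [0.5207, 0.2509, 0.252]
orientation: [0.0, 0.804, 0.595, 0.001]
contact_force: [1.0, -0.2, -5.6]
width: 0.0082
```

>>> send_rows:
  plan: "255 -0.055 0.007 0 0;255 -0.11 0.014 0 0;255 -0.165 0.021 0 0;255 -0.22 0.028 0 0;255 -0.275 0.036 0 0"

```text
time_s: 25.12
tcp_pos: [0.4835, 0.032, 0.2518]
orientation: [0.0, 0.804, 0.594, 0.0]
contact_force: [0.6, -0.8, -5.0]
width: 0.0081
```

```bash
python3 -c "
from h import *
shift(.4354,-.2506,.2495,82.6)
p=imaging.grab_frame('side')
for l in('basket','basket_handle','clementine_1_center','hook_seat','hook_tip'):look(p,l)"
```

```text
at [0.4835 0.032  0.2518] phi 73.0 w 0.0081 F [ 0.6 -0.8 -5. ] t 25.12
row -0.3553 0.0461 0.0028 -0.0268 len mm 287
basket [(0.55, [0.4761, 0.0045, 0.1277])]
basket_handle [(0.9, [0.4753, -0.0005, 0.2977])]
clementine_1_center [(0.46, [0.4176, 0.0218, 0.1566])]
hook_seat [(0.93, [0.5168, -0.2949, 0.2381])]
hook_tip [(0.56, [0.4915, -0.2913, 0.2728])]
```

>>> send_rows:
  plan: "255 -0.065 0.008 0 -0.006;255 -0.13 0.017 0 -0.012;255 -0.195 0.025 0 -0.018;255 -0.26 0.034 0 -0.024;255 -0.31 0.04 0 -0.0268"

```text
time_s: 26.05
tcp_pos: [0.4418, -0.2147, 0.251]
orientation: [0.0, 0.751, 0.66, -0.0]
contact_force: [0.5, 0.8, -4.6]
width: 0.0078
```

```bash
python3 -c "
from h import *
shift(.4354,-.2506,.2495,82.6)"
```

```text
at [ 0.4418 -0.2147  0.251 ] phi 82.7 w 0.0078 F [ 0.5  0.8 -4.6] t 26.05
row -0.0455 -0.0023 0.0019 0.0002 len mm 37
```

>>> send_rows:
  plan: "255 -0.025 -0.002 0 0;255 -0.0455 -0.002 0 0;255 -0.0455 -0.002 0 0"

```text
time_s: 26.42
tcp_pos: [0.4358, -0.2497, 0.2507]
orientation: [-0.0, 0.752, 0.66, -0.0]
contact_force: [0.5, 0.1, -6.5]
width: 0.0078
```

```bash
python3 -c "
from h import *
shift(.4354,-.2506,.2495,82.6)
for n in('side','side','top'):
  p=imaging.grab_frame(n)
  for l in('basket','basket_handle','hook_seat','hook_tip'):look(p,l)
  if n=='side': s=p['pixels']
b=proj(imaging.grab_frame('side'),[.47,-.28,.2]);u,v=map(int,b);print(u,v)
cv2.imwrite('pics/s2.png',cv2.resize(s[max(v-90,0):v+90,u-120:u+120,::-1],None,fx=3.3,fy=3.3,interpolation=cv2.INTER_CUBIC))"
```

```text
at [ 0.4358 -0.2497  0.2507] phi 82.6 w 0.0078 F [ 0.5  0.1 -6.5] t 26.43
row -0.0012 -0.0003 0.0015 -0.0001 len mm 2
basket [(0.62, [0.4413, -0.253, 0.1281]), (0.49, [0.6389, -0.0169, 0.0008])]
basket_handle [(0.86, [0.4345, -0.2845, 0.2885])]
hook_seat [(0.6, [0.5164, -0.2955, 0.2393])]
hook_tip [(0.62, [0.4887, -0.2934, 0.2708])]
basket [(0.74, [0.4383, -0.2486, 0.1266])]
basket_handle [(0.57, [0.4362, -0.2832, 0.2882])]
hook_seat [(0.65, [0.5191, -0.2938, 0.2376])]
hook_tip [(0.56, [0.4905, -0.2926, 0.2719])]
basket [(0.58, [0.4383, -0.2526, 0.1313]), (0.2, [0.6477, -0.0234, 0.0293])]
basket_handle []
hook_seat [(0.75, [0.5206, -0.2942, 0.2354])]
hook_tip [(0.74, [0.4863, -0.2944, 0.2693])]
358 153
```

View pics/s2.png

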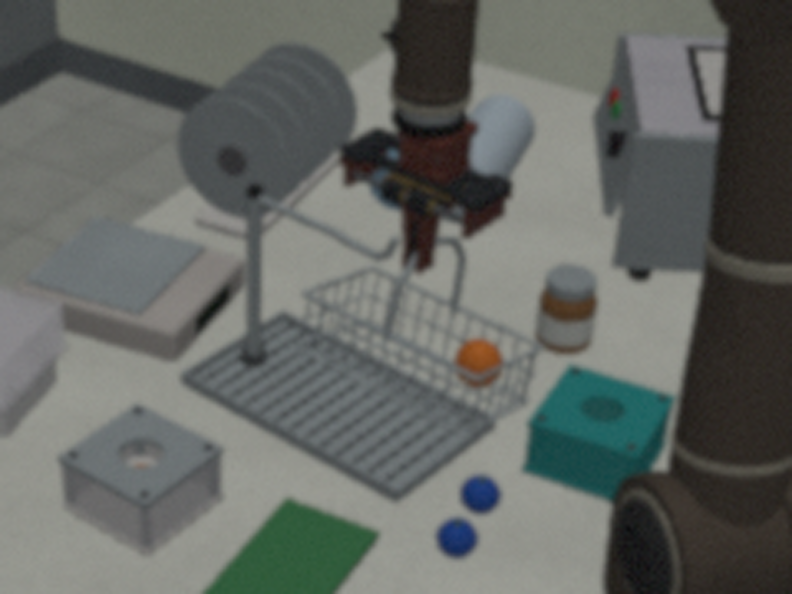

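Side crop: basket at (420,330) with the clementine inside at (478,362), leaning about 11° about the pinch. The arch is in front of the hook tip (395,245), and in the stand's frame the handle is at (-85, 0) mm. I'll raise 8 mm, go in along the arm, then lower.

>>> send_rows:
  plan: "255 0 0 -0.01 0;255 0 0.03 -0.01 0;255 0 0.06 -0.01 0;255 0 0.09 -0.01 0;255 0 0.11 -0.01 0"

```text
time_s: 27.85
tcp_pos: [0.5239, -0.2609, 0.2591]
orientation: [0.0, 0.751, 0.66, 0.0]
contact_force: [0.0, 0.2, -5.7]
width: 0.0077
```

```bash
python3 -c "
from h import *
shift(.4354,-.2506,.2495,82.6)
for n in('side','side'):
  p=imaging.grab_frame(n)
  for l in('basket','basket_handle','hook_seat','hook_tip'):look(p,l)"
```

```text
at [ 0.5239 -0.2609  0.2591] phi 82.6 w 0.0077 F [ 0.   0.2 -5.7] t 27.85
row -0.0016 -0.1114 0.0119 -0.0001 len mm 90
basket [(0.55, [0.5279, -0.2632, 0.1348])]
basket_handle [(0.73, [0.5212, -0.2991, 0.296]), (0.28, [0.441, 0.5817, 0.002])]
hook_seat [(0.69, [0.5214, -0.2934, 0.2375]), (0.62, [0.736, 0.3558, -0.0022])]
hook_tip [(0.64, [0.493, -0.2885, 0.2718])]
basket [(0.62, [0.5249, -0.265, 0.1324]), (0.43, [0.4414, -0.2705, 0.1614])]
basket_handle [(0.8, [0.5216, -0.2936, 0.2962]), (0.69, [0.636, -0.0156, -0.0009])]
hook_seat [(0.84, [0.5202, -0.2956, 0.2383]), (0.18, [0.6095, 0.5178, -0.0003])]
hook_tip [(0.64, [0.4903, -0.292, 0.2723])]
```

>>> send_rows:
  plan: "255 0 0 0.02 0;255 0 0 0.04 0;255 0 0 0.055 0;255 0 0 0.055 0"

```text
time_s: 28.85
tcp_pos: [0.5219, -0.2605, 0.2131]
orientation: [-0.001, 0.751, 0.66, -0.001]
contact_force: [-0.2, 0.5, -5.2]
width: 0.0075
```

>>> send_rows:
  plan: "255 0 0 0.006 0;255 0 0 0.006 0"

```text
time_s: 29.1
tcp_pos: [0.5229, -0.2608, 0.21]
orientation: [0.0, 0.751, 0.66, 0.0]
contact_force: [-0.2, 1.0, -5.3]
width: 0.0078
```

>>> send_rows:
  plan: "255 0 0 0.004 0;255 0 0 0.004 0"

```text
time_s: 29.35
tcp_pos: [0.5229, -0.2609, 0.2069]
orientation: [0.0, 0.751, 0.66, 0.0]
contact_force: [0.3, -0.4, -4.7]
width: 0.0082
```

>>> send_rows:
  plan: "255 0 0 0.004 0;255 0 0 0.004 0"

```text
time_s: 29.6
tcp_pos: [0.5233, -0.2612, 0.2046]
orientation: [0.001, 0.752, 0.66, 0.0]
contact_force: [-1.5, 0.1, 4.1]
width: 0.008
```

```bash
python3 -c "
from h import *
p=imaging.grab_frame('side')
for l in('basket','basket_handle','hook_seat'):look(p,l)"
```

```text
basket [(0.66, [0.5202, -0.2926, 0.2388]), (0.62, [0.5263, -0.2689, 0.0805])]
basket_handle [(0.85, [0.5203, -0.2973, 0.2411])]
hook_seat [(0.67, [0.5197, -0.2963, 0.2368]), (0.38, [0.5261, -0.2695, 0.0792])]
```

The load is now on the hook: force went from -4.7 to +4.1 N, handle at z 0.241. Release and rise.

>>> send_rows:
  plan: "180 0 0 0 0;120 0 0 0 0;120 0 0 0 0;120 0 0 0 0;120 0 0 0 0"

```text
time_s: 30.42
tcp_pos: [0.5228, -0.2607, 0.2035]
orientation: [-0.0, 0.751, 0.66, -0.0]
contact_force: [0.9, 1.0, 0.0]
width: 0.0463
```

>>> send_rows:
  plan: "120 0 0 0 0;120 0 0 -0.03 0;120 0 0 -0.08 0;120 0 0 -0.15 0;120 0 0 -0.2 0"

```text
time_s: 31.05
tcp_pos: [0.523, -0.2608, 0.3662]
orientation: [0.001, 0.751, 0.66, 0.0]
contact_force: [0.5, 0.3, -0.2]
width: 0.0464
```

```bash
python3 -c "
from h import *
shift(.44,-.1,.38,82.6)
p=imaging.grab_frame('side');s=p['pixels']
for l in('basket','basket_handle','hook_seat','clementine_1_center'):look(p,l)
p=imaging.grab_frame('top')
for l in('basket','basket_handle','clementine_1_center','lemon','jar','beaker','spray_bottle','knife','fruit_tub'):look(p,l)
"
```

```text
at [ 0.523  -0.2608  0.3662] phi 82.6 w 0.0464 F [ 0.5  0.3 -0.2] t 31.05
row 0.1859 -0.1289 -0.0176 -0.0001 len mm 182
basket [(0.58, [0.546, -0.3054, 0.0783])]
basket_handle [(0.93, [0.5205, -0.2962, 0.2434])]
hook_seat [(0.97, [0.5181, -0.2981, 0.2367])]
clementine_1_center [(0.57, [0.4553, -0.2829, 0.0931])]
basket [(0.64, [0.5377, -0.2847, 0.0812])]
basket_handle [(0.57, [0.5139, -0.2947, 0.2464])]
clementine_1_center [(0.49, [0.4464, -0.2664, 0.1046])]
lemon [(0.51, [0.7336, 0.2451, -0.0021])]
jar [(0.85, [0.3995, -0.5897, 0.0037]), (0.31, [0.5143, -0.2947, 0.249])]
beaker [(0.7, [0.6144, 0.5202, -0.002])]
spray_bottle [(0.79, [0.7374, 0.3611, 0.0021])]
knife [(0.61, [0.2824, 0.3924, 0.003])]
fruit_tub [(0.66, [0.4405, 0.586, 0.0006]), (0.59, [0.5249, -0.2974, -0.0026]), (0.18, [0.4472, -0.2667, 0.1009])]
```

Released and hanging. I'll let it settle for a few seconds and take a last look.

>>> send_rows:
  plan: "120 0 0 -0.02 0;120 0 0 -0.02 0;120 0 0 -0.02 0;120 0 0 -0.02 0;120 0 0 -0.02 0"

```text
time_s: 32.42
tcp_pos: [0.5227, -0.2608, 0.3793]
orientation: [-0.0, 0.751, 0.66, -0.0]
contact_force: [-0.1, 0.5, -0.1]
width: 0.0463
```

>>> send_rows:
  plan: "120 0 0 0 0;120 0 0 0 0;120 0 0 0 0;120 0 0 0 0;120 0 0 0 0"

```text
time_s: 33.05
tcp_pos: [0.5227, -0.2608, 0.3796]
orientation: [-0.0, 0.751, 0.66, -0.0]
contact_force: [-0.9, 0.6, 0.4]
width: 0.0466
```

>>> send_rows:
  plan: "120 0 0 0 0;120 0 0 0 0;120 0 0 0 0;120 0 0 0 0;120 0 0 0 0"

```text
time_s: 33.67
tcp_pos: [0.5228, -0.2608, 0.3796]
orientation: [0.0, 0.751, 0.66, -0.0]
contact_force: [-0.2, 0.7, 0.1]
width: 0.0468
```

```bash
python3 -c "
from h import *
for i in range(3):
  p=imaging.grab_frame('side');s=p['pixels']
  for l in('basket','basket_handle','clementine_1_center'):look(p,l)
print(bot.state()['time_s'])
cv2.imwrite('pics/s3.png',cv2.resize(s[63:243,238:478,::-1],None,fx=3.3,fy=3.3,interpolation=cv2.INTER_CUBIC))"
```

```text
basket [(0.83, [0.5475, -0.2926, 0.0772]), (0.71, [0.5244, -0.2951, -0.0009])]
basket_handle [(0.91, [0.5196, -0.2956, 0.2458])]
clementine_1_center [(0.71, [0.4415, 0.5832, 0.0003]), (0.41, [0.4555, -0.2724, 0.0949])]
basket [(0.58, [0.5384, -0.3029, 0.0774])]
basket_handle [(0.64, [0.5236, -0.2959, 0.2413])]
clementine_1_center [(0.43, [0.4469, -0.276, 0.0966])]
basket [(0.8, [0.5315, -0.3043, 0.0812]), (0.74, [0.5217, -0.2963, 0.2432])]
basket_handle [(0.92, [0.5211, -0.2981, 0.2429])]
clementine_1_center [(0.45, [0.4427, -0.2774, 0.0991]), (0.31, [0.4424, 0.5817, -0.0013])]
34.275
```

View pics/s3.png

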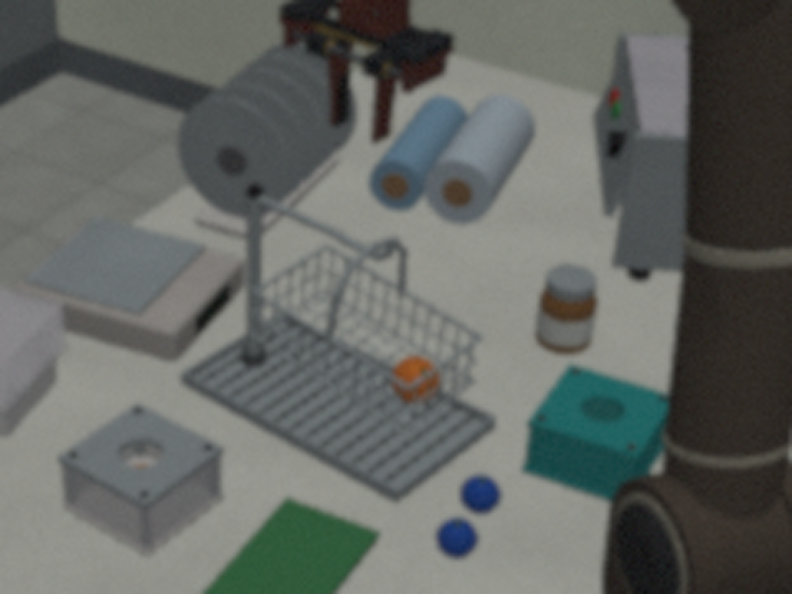

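The basket hangs by its arch on the hook (385,248), with the clementine inside at (414,378). The gripper is clear, and the small one shows in the gauge box at (143,465). I'll wait a little longer for it to settle, then hand in.

>>> send_rows:
  plan: "120 0 0 0 0;120 0 0 0 0;120 0 0 0 0;120 0 0 0 0;120 0 0 0 0"

```text
time_s: 34.9
tcp_pos: [0.5228, -0.2608, 0.3796]
orientation: [0.0, 0.751, 0.66, 0.0]
contact_force: [-0.9, 1.0, -0.4]
width: 0.0464
```

>>> send_rows:
  plan: "120 0 0 0 0;120 0 0 0 0;120 0 0 0 0;120 0 0 0 0;120 0 0 0 0"

```text
time_s: 35.52
tcp_pos: [0.5228, -0.2608, 0.3796]
orientation: [0.0, 0.751, 0.66, -0.0]
contact_force: [-0.5, -0.3, -0.9]
width: 0.046
```

>>> send_rows:
  plan: "120 0 0 0 0;120 0 0 0 0;120 0 0 0 0;120 0 0 0 0;120 0 0 0 0"

```text
time_s: 36.15
tcp_pos: [0.5228, -0.2608, 0.3796]
orientation: [0.0, 0.751, 0.66, -0.0]
contact_force: [0.7, -0.0, -0.3]
width: 0.0465
```

```bash
python3 -c "
from h import *
a=imaging.grab_frame('side')['pixels'].astype(int)
for i in range(4):
  b=imaging.grab_frame('side'); d=abs(b['pixels'].astype(int)-a)[100:210,300:400]; print('diff',d.mean().round(2),abs(b['pixels'].astype(int)-a)[220:300,100:200].mean().round(2)); 
look(b,'basket');look(b,'basket_handle')
print(bot.hand_in())"
```

```text
diff 1.49 1.13
diff 1.57 1.12
diff 1.56 1.13
diff 1.57 1.13
basket [(0.85, [0.5398, -0.3013, 0.078])]
basket_handle [(0.72, [0.5195, -0.2953, 0.2454]), (0.46, [0.73, 0.2442, -0.0027])]
the job is handed in; nothing more can be done
None
```

The job is done and handed in at about 36 s of the 72 s; no verdict is reported. The smaller clementine dropped through the gauge into its catch box. The larger one stuck in the hole, went into the basket, and the loaded basket now hangs by its handle on the hook.

**Last checks before handing in:**
- **Basket:** the handle top is at z ≈ 0.245, right at the hook's seat, and the underside is about 78 mm above the bench. It leans about 7° towards the fruit, and successive pictures showed no clear movement beyond noise.
- **Clementines:** the larger one shows inside the basket, and the smaller one inside the gauge box.
- **Gripper:** it is well above the basket and touches nothing.
- **Bystanders:** after the release, the top camera found all six within a few millimetres of where they started.

**What failed or disagreed:**
- **First grip:** it slid over the top of the small clementine. The wrist image suggested the finger ends sit about 20 mm above the reported TCP. A careful descent showed the gap is at least 16 mm. I corrected for this, and every later grip held.
- **Basket while carried:** it leaned about 11° because the handle was pinched off-centre. I raised it 8 mm for clearance before moving it onto the hook.

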